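# Start the suction console in order and hold its prime key

### The arm

A 6-joint arm with a two-finger parallel gripper is mounted at the origin on a cart in front of the work surface, level with it; the furniture and walls round the work are solid. World frame = base frame: x ahead of the robot, y to its left, z up, the work surface at z = 0. Lengths are in m, angles in rad, forces in N, time in s.
With the tool pointing down it reaches from about 0.2 to 0.875 m from the base axis. Payload 3.4 kg.
Tool frame: the origin (TCP) lies between the finger pads; the fingertips stand 25 mm ahead of it and the grasp point (between the pads) lies 6 mm ahead of it (r.nose_length is the z of the fingertips in the tool frame, in m); z points along the fingers, y is the line along which they close (so a half turn about z gives the same grasp; the last joint's range is limited). The gripper opens to 94 mm and grips with 3 to 60 N. Pads are 16 mm wide; open, the fingers measure 119 mm over their backs; the gripper's body (75 mm by 177 mm) begins 78 mm behind the grasp point.
Start: joints at [1.077, 0.276, 1.505, -0, 1.361, -0.121], TCP at [0.209, 0.536, 0.23] pointing down, gripper open.
Joint ranges: [-2.89, 2.89], [-0.75, 2.08], [0.22, 2.7], [-1.18, 4.32], [0.11, 2.71], [-2.7, 2.7]. Speed limits (rad/s): [2.57, 2.57, 3.14, 3.14, 3.14, 3.14].

### API

Orientations are given as a unit quaternion [w, x, y, z].
In Python, from plant import r, gripper_to, inverse_kinematics, vision, models, telemetry gives the robot as it stands. Calls block until the motion is done:
- r.move_to(position, orientation): joint-space move of the TCP to a pose.
- r.move_l(position, rot=None, vel=0.15, guard=None): straight line of the TCP; rot=None keeps the orientation; vel is the mean speed in m/s. With guard (N) it stops when the force on the tool has changed by that much, and returns True; else False.
- r.movej(angles): joint-space move.
- gripper_to(opening, f_grip=None): finger opening in m; f_grip is the grip in N (None keeps the last); returns when the fingers have stopped.
- r.hold(seconds).
- inverse_kinematics(position, orientation): joint angles nearest the present ones, or None.
- vision.snapshot(name): name is "scene" or "top"; returns the picture (420x560x3 uint8, red, green, blue); there is no depth.
- vision.get_calibration(name): a dict with "fx", "fy", "cx", "cy" (pixels), "D" ([k1, k2, p1, p2, k3] as OpenCV has them; the pictures are not rectified), "position" and "orientation" of the camera in the world. Camera axes: x right, y down, z forward; pixel columns grow to the right and rows downward; lengths in m; the calibration is good to about 2 mm. A picture is of the moment at which its call begins. get_calibration takes no time and is no camera call.
A pose or a line that the arm cannot do raises r.PlanningError and nothing moves.
- r.sign_off(): hands the job in; it is judged then, once.
Trained networks look in the newest picture that a camera, given by its name, has taken for a name from the list of things; names that differ only in an ending like _2 or _b are one class to them, and where a whole thing is asked for, a point or a joint stands for the part that bears it (a point fixed in the world has none). Each returns a list of dicts, best first, with "score" (0 to 1); they miss things now and then, are a little off and sometimes report something else, mostly with a low value. They report only what shows in the picture. A call takes as long as a camera call.
- models.boxes_of(thing, camera): "at" ([x, y, z] in m, in world coordinates, good to about 4 mm: the middle of the surface that is visible of it).
- models.regions_of(thing, camera): "pixels" (420x560 bool, what is visible of it).
- models.mark_of(thing, camera): "at" ([x, y, z] in m, in world coordinates, good to about 4 mm: a listed point, or the origin of a listed thing).
Readings, each from a call of its own:
- telemetry.current_t(): time.
- telemetry.current_joints(): joint angles.
- telemetry.current_dq(): joint speeds.
- telemetry.current_joint_efforts(): joint torques, N m.
- telemetry.current_ee_pos(): TCP position.
- telemetry.current_tool_rot(): TCP orientation.
- telemetry.current_wrist_force(): force on the tool from outside, world axes, zero at the start.
- telemetry.current_torque(): the same for the moment, N m.
- telemetry.current_opening(): finger opening in m.
- telemetry.current_finger_force(): force on a finger pad.
Only numpy, scipy, OpenCV 4.12 (cv2) and the standard library are available. Lean on these libraries where they do the work, as an engineer would, in place of code of your own. Each camera call takes 0.05 s, during which the arm holds its last target. There are 200 camera calls.

### The job

Start up the white suction console with closed fingers: first press the wide rocker fully over to on, then the narrow rocker (for both, on means the raised far end, with the moulded bar, is pressed down), then press the round key fully down and finish while still holding it down. Leave the square key unpressed, and do not lift or shift the vial, tape roll or forceps lying about the console.

Things in the scene. Friction and masses are not known exactly. Their poses are not given: they have to be found in the camera images.
- console: fixed white control console, a box 190 (x) x 300 (y) x 65 mm high. Origin: centre of its underside, on the table. Its +x axis points to its back, away from the robot, +y to its left; it may be turned up to 0.3 rad. On its flat top stand four face plates in a row along y, 65 mm apart (at y = +-32.5 and +-97.5 mm, x = -30 mm), in an order that changes
- wide_module: fixed face plate (84 mm in x, 60 mm in y, 4 mm thick) that carries the wide rocker. Origin: centre of its underside, on the console's top (65 mm above the table); axes parallel to the console's
- narrow_module: same face plate, carries the narrow rocker
- round_module: same face plate, carries the round key
- square_module: same face plate, carries the square key
- wide_rocker (a joint): angle (rad) of the wide rocker: a grey paddle 56 mm long (x), 40 mm wide (y), 8 mm thick, pivoted at its middle about the y axis, 16 mm above the underside of its plate. 0 = off, far (+x) end up; 0.4 = stop, fully on, far end down. Starts at 0 to 0.08. It stays where it is left; pressing on its bar takes about 4 N, and the bar goes down about 8 mm in all
- narrow_rocker (a joint): the same for the narrow rocker, whose paddle is 18 mm wide
- round_key (a joint): travel (m) of the round key, a grey cylinder 28 mm across in a 42 mm collar: 0 = up, 0.008 = fully down. Its spring returns it when released; it starts to move at 2 N and is fully down at 6 N. Its top stands 13 mm above the collar when up, 5 mm when down
- square_key (a joint): travel (m) of the square key, a grey 26 x 26 mm block on the same collar and spring; it is to be left alone
- wide_rocker_bar (a point): middle of the top of the moulded bar (4 mm wide, as long as the rocker is wide, 2.5 mm high) near the far end of the wide rocker, 21 mm beyond the pivot: the place to press, downward. It moves with the rocker
- narrow_rocker_bar (a point): the same on the narrow rocker
- round_key_top (a point): middle of the round key's top; moves with it. 22 mm above the underside of its plate when up
- square_key_top (a point): middle of the square key's top; moves with it
- vial: loose small glass vial with a blue cap, 22 mm across, 47 mm high, upright on the rear strip of the console's top; origin: centre of its underside
- tape: loose roll of white tape, 40 mm across, 13 mm high, flat on the table close to the console's left (+y) side; origin: centre of its underside
- tweezers: loose steel forceps, 126 mm long, 18 mm wide, 9 mm high, lying along y on the right part of the rear strip of the console's top, 85 to 100 mm behind the middle of the plates; origin: underside, near its middle

How it is judged:
On the way, in this order (a step that is already met when the one before it is completed fails the run):
1. the wide rocker is switched on (value of joint wide_rocker above 0.32 rad), for 0.1 s.
2. then the narrow rocker is switched on (value of joint narrow_rocker above 0.32 rad), for 0.1 s.
3. then the round key is held down (value of joint round_key above 0.006 m), for 0.3 s.
At the end, for the whole second after the job is handed in: Both rockers are on (past 0.32 of 0.4 rad), the round key is held down past 6 of 8 mm by the fingers (more than 2 N on it or its plate), the square key is up (less than 2 mm down), and the vial, tape roll and forceps are within 15 mm of where they started (value of joint each of wide_rocker, narrow_rocker above 0.32 rad and value of joint round_key above 0.006 m and contact force between the fingers and round_module above 2 N and value of joint square_key below 0.002 m and distance of each of vial, tape, tweezers from where it was at the start of the episode below 0.015 m); the arm keeps its last pose, push and grip.
It fails at once if the narrow rocker is switched (past 0.2 rad) while the wide one is not on (value of joint narrow_rocker above 0.2 rad and value of joint wide_rocker below 0.32 rad).
It fails at once if the round key is pressed (past 3 mm) while a rocker is not on (value of joint round_key above 0.003 m and value of joint any of wide_rocker, narrow_rocker below 0.32 rad).
It fails at once if the square key is pressed (past 3 mm) (value of joint square_key above 0.003 m).
It fails at once if the vial, tape roll or forceps is lifted or shifted by more than 15 mm (distance of any of vial, tape, tweezers from where it was at the start of the episode above 0.015 m).
It also fails if it takes over 48 s, if anything falls off the work surface, if the arm or the gripper's body presses on something with over 40 N, if the wrist force passes 120 N, or if a joint passes its speed limit or range.

## Working session

There is one attempt and no reset: what is moved stays moved. The work goes in short steps, each a Python script; the robot and the scene stay as the last script left them, time stands still between calls to the robot, and variables do not carry over. Pictures are saved under pics/ and viewed, at most 10 in all, crops included, and the job is handed in when it is done.

```bash
mkdir -p pics; ls; python3 - <<'E'
from plant import r, gripper_to, inverse_kinematics, vision, models, telemetry
import cv2, numpy as np
for c in ("top","scene"):
    im=vision.snapshot(c); cv2.imwrite(f"pics/{c}0.png",im[:,:,::-1])
    k=vision.get_calibration(c); print(c,k)
    for n in ["console","wide_module","narrow_module","round_module","square_module","wide_rocker_bar","narrow_rocker_bar","round_key_top","square_key_top","vial","tape","tweezers"]:
        print(n,[(np.round(d["at"],4).tolist(),round(float(d["score"]),2)) for d in models.mark_of(n,c)][:3])
print(r.nose_length,telemetry.current_t(),telemetry.current_tool_rot())
E
```

```text
pics
top {'fx': 546.8904545513517, 'fy': 546.8904545513517, 'cx': 279.5143247052507, 'cy': 206.08935564499032, 'D': array([-0.17780917,  0.        ,  0.        ,  0.        ,  0.        ]), 'position': array([0.3500274 , 0.08073438, 1.14950069]), 'orientation': array([ 0.05870374, -0.69885849,  0.70974715, -0.0664053 ])}
console [([0.4762, 0.0083, 0.0007], 0.62)]
wide_module [([0.4497, 0.039, 0.0624], 0.93)]
narrow_module [([0.4521, -0.0272, 0.0638], 0.88)]
round_module [([0.4577, -0.0874, 0.0671], 0.73)]
square_module [([0.4472, 0.1047, 0.0626], 0.55), ([0.5466, 0.0682, 0.0639], 0.37)]
wide_rocker_bar []
narrow_rocker_bar [([0.4757, -0.0201, 0.0864], 0.8)]
round_key_top [([0.4616, -0.0877, 0.0889], 0.5), ([0.4774, -0.0216, 0.0861], 0.19)]
square_key_top [([0.4506, 0.1058, 0.083], 0.64)]
vial [([0.5469, 0.0645, 0.0634], 0.63)]
tape [([0.4341, 0.208, -0.0042], 0.51)]
tweezers [([0.4543, -0.029, 0.0622], 0.73)]
scene {'fx': 510.2127161770074, 'fy': 510.2127161770074, 'cx': 275.8489755235013, 'cy': 210.28201465508323, 'D': array([0.02200997, 0.        , 0.        , 0.        , 0.        ]), 'position': array([ 0.18395784, -0.56859221,  0.53856552]), 'orientation': array([-0.46297268,  0.85134428, -0.22272783,  0.10612035])}
console [([0.4839, 0.01, 0.004], 0.84)]
wide_module [([0.4473, 0.0395, 0.0716], 0.79)]
narrow_module [([0.4576, -0.0268, 0.0645], 0.63)]
round_module [([0.4599, -0.086, 0.0648], 0.59)]
square_module [([0.4485, 0.109, 0.0646], 0.9)]
wide_rocker_bar [([0.4692, 0.0416, 0.0892], 0.62)]
narrow_rocker_bar [([0.4755, -0.0234, 0.0921], 0.92)]
round_key_top [([0.4596, -0.0915, 0.0877], 0.55)]
square_key_top [([0.4465, 0.1056, 0.0867], 0.48)]
vial [([0.5482, 0.0672, 0.0673], 0.86)]
tape []
tweezers [([0.5406, -0.0521, 0.0621], 0.55)]
0.025 1.3 [3.06074380e-05 1.85316967e-01 9.82678797e-01 5.14917059e-05]
```

View pics/top0.png

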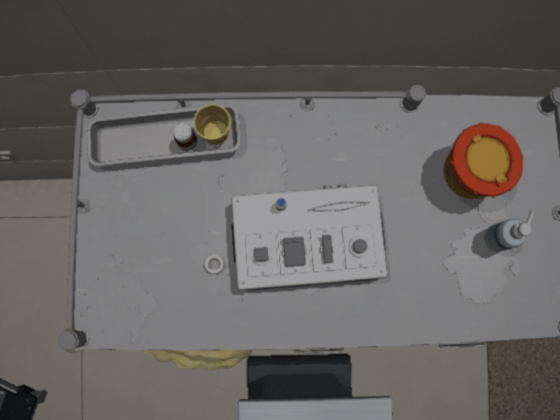

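View pics/scene0.png

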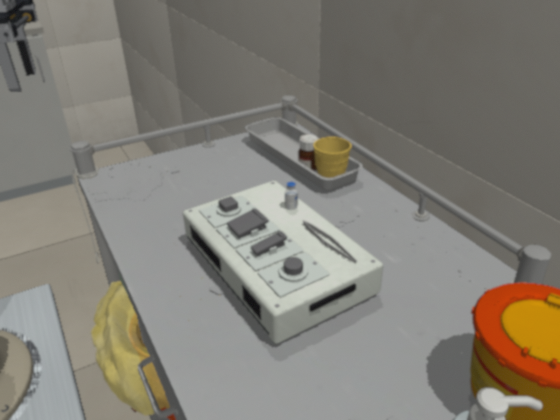

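The order from the left (+y) is square (top picture 261,254), wide (293,251), narrow (327,248), round (360,246). The vial is at (281,204) and the forceps at (338,207), both on the rear strip. The tape roll is at (214,264). I'll fit the console pose from all the marks and check it by projecting onto the picture.

```bash
cat > h.py <<'E'
from plant import r, gripper_to, inverse_kinematics, vision, models, telemetry
import cv2, numpy as np, json
from scipy.optimize import least_squares
from scipy.spatial.transform import Rotation as R
Y=dict(square=.0975,wide=.0325,narrow=-.0325,round=-.0975)
def local():
    d={"console":[0,0,0]}
    for n,y in Y.items():
        d[n+"_module"]=[-.03,y,.065]
        if n in("wide","narrow"): d[n+"_rocker_bar"]=[-.03+.0219,y,.0915]
        else: d[n+"_key_top"]=[-.03,y,.087]
    return d
def W(p,l):
    c,s=np.cos(p[2]),np.sin(p[2]); return np.array([p[0]+c*l[0]-s*l[1],p[1]+s*l[0]+c*l[1],l[2]])
def proj(c,P):
    k=vision.get_calibration(c); q=k["orientation"]; Rm=R.from_quat([q[1],q[2],q[3],q[0]]).as_matrix()
    K=np.array([[k["fx"],0,k["cx"]],[0,k["fy"],k["cy"]],[0,0,1]])
    return cv2.projectPoints(np.atleast_2d(P).astype(float),cv2.Rodrigues(Rm.T)[0],-Rm.T@k["position"],K,k["D"])[0][:,0]
E
python3 - <<'E'
from h import *
L=local(); obs=[]
for c in("top","scene"):
    vision.snapshot(c)
    for n in L:
        d=models.mark_of(n,c)
        if d and d[0]["score"]>.4: obs.append((n,c,d[0]["at"]))
f=lambda p:np.concatenate([(W(p,L[n])-a)[:2] for n,c,a in obs])*1000
s=least_squares(f,[.48,.01,.05],loss="soft_l1",f_scale=4); p=s.x
print(p); 
for n,c,a in obs: print(n,c,np.round((a-W(p,L[n]))*1000,1))
json.dump(list(p),open("pose.json","w"))
box=[[x,y,.065] for x,y in((.095,.15),(.095,-.15),(-.095,-.15),(-.095,.15))]
out=[]
for c in("top","scene"):
    im=vision.snapshot(c)[:,:,::-1].copy()
    im=cv2.resize(im,None,fx=3,fy=3,interpolation=cv2.INTER_CUBIC)
    q=(proj(c,[W(p,b) for b in box])*3+1).astype(int); cv2.polylines(im,[q],True,(0,0,255),1)
    for n in L:
        if n!="console":
            u=tuple(int(v) for v in proj(c,W(p,L[n]))[0]*3+1); cv2.drawMarker(im,u,(0,255,0) if "module" in n else (255,0,255),0,9,1)
    x,y=(650,520) if c=="top" else (520,520)
    out.append(im[y:y+(380 if c=="top" else 480),x:x+640] if c=="top" else im[y:y+480,x:x+640])
cv2.imwrite("pics/a1.png",out[0]);cv2.imwrite("pics/a2.png",out[1])
E
```

```text
[0.48349605 0.01029333 0.06111046]
square_module top [ 0.2  0.6 -1. ]
square_key_top top [ 5.1 -1.9 -2.3]
wide_module top [92.4 26.3  0.2]
wide_rocker_bar top [ 1.4 -3.1  0.6]
narrow_module top [-5.3 -1.8 -2.8]
narrow_rocker_bar top [ 0.1  1.1 -3.7]
round_module top [1.4 1.  0.7]
round_key_top top [-2.   5.4 -0.3]
console scene [ 3.3 -5.1  5. ]
square_module scene [-3.7  3.7 -1.2]
square_key_top scene [-3.   1.2  0.1]
wide_module scene [-2.9 -0.2  3.2]
wide_rocker_bar scene [-2.   2.3 -0.8]
narrow_module scene [ 1.1 -4.8 -1.5]
narrow_rocker_bar scene [-0.9 -1.6  1.3]
round_key_top scene [ 1.6 -2.2 -3. ]
```

View pics/a1.png

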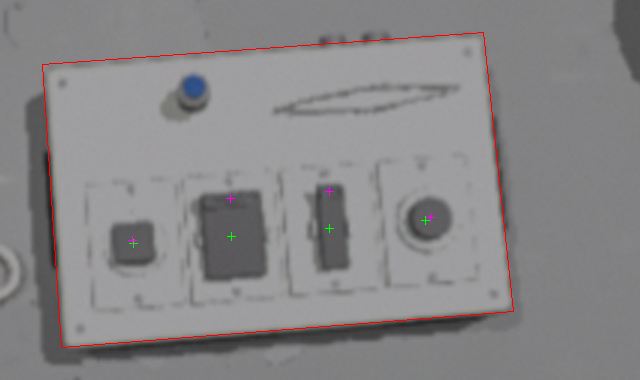

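View pics/a2.png

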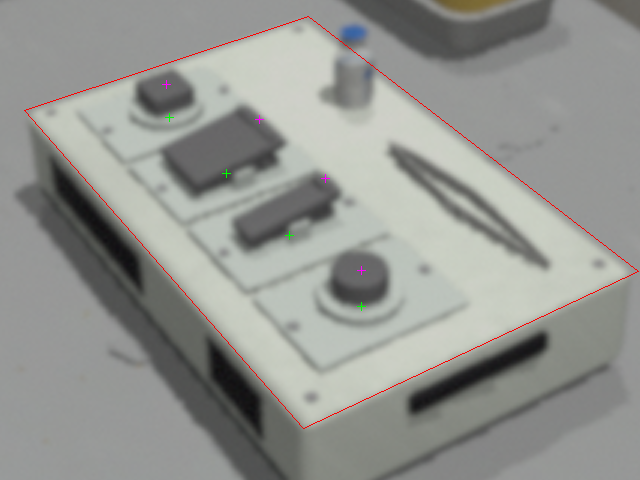

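The projected outline and marks match both pictures to about 1 mm: red on the console edges, pink on the bars and key tops. Next is the wide rocker.

```bash
cat >> h.py <<'E'
p=json.load(open("pose.json")) if __import__("os").path.exists("pose.json") else None
def tcp(l,tip): q=W(p,l); q[2]=tip+r.nose_length; return q
def quat():
    for a in(p[2]+np.pi,p[2]):
        q=[0,np.cos(a/2),np.sin(a/2),0]
        j=inverse_kinematics(tcp([-.01,0,0],.15),q)
        if j is not None: return q,j
def state(): print("t",round(telemetry.current_t(),2),"tip",np.round(telemetry.current_ee_pos()-[0,0,.025],4),"F",np.round(telemetry.current_wrist_force(),1))
E
python3 - <<'E'
from h import *
q,j=quat(); print(q,np.round(j,2))
l=[-.03+.022,Y["wide"],0]
gripper_to(0.0,20)
r.move_to(tcp(l,.15),q); state()
r.move_l(tcp(l,.097),vel=.08); state()
print(r.move_l(tcp(l,.080),vel=.02,guard=14)); state()
r.hold(.2); state()
E
```

```text
[0, np.float64(-0.030550477466544355), np.float64(0.9995332252239373), 0] [-0.13  0.16  1.8  -0.    1.18 -1.76]
t 5.84 tip [0.4736 0.0428 0.1501] F [ 0.2  1.1 -0.2]
t 6.66 tip [0.4739 0.0423 0.0973] F [ 0.1 -0.1 -0.2]
True
t 7.4 tip [0.4758 0.0423 0.0832] F [-0.1  0.5  7.7]
t 7.6 tip [0.4758 0.0423 0.0833] F [-0.8  0.7  5.1]
```

```bash
python3 - <<'E'
from h import *
l=[-.03+.022,Y["wide"],0]
print(r.move_l(tcp(l,.080),vel=.02,guard=20)); state(); r.hold(.2); state()
r.move_l(tcp(l,.14),vel=.15)
l2=[-.03+.022,Y["narrow"],0]
r.move_l(tcp(l2,.14),vel=.15); state()
im=vision.snapshot("scene")[170:340,170:400,::-1]
cv2.imwrite("pics/b.png",cv2.resize(im,None,fx=3,fy=3,interpolation=cv2.INTER_CUBIC))
print(models.mark_of("wide_rocker_bar","scene")[:1])
E
```

```text
False
t 7.91 tip [0.4757 0.0423 0.0827] F [-1.8  1.1 18.4]
t 8.11 tip [0.4757 0.0423 0.0827] F [-2.   1.4 17.2]
t 9.24 tip [ 0.4769 -0.0223  0.1392] F [-0.7  1.   0.4]
[{'at': [0.4719, 0.0423, 0.0834], 'score': 0.64}]
```

View pics/b.png

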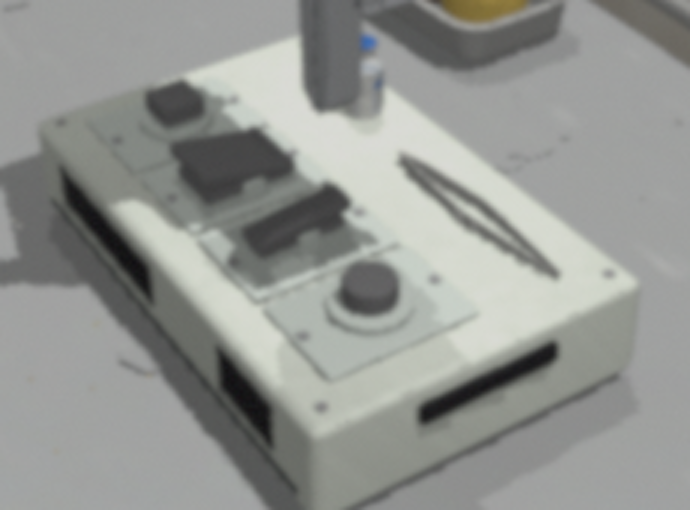

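The wide rocker (crop 230,160) now tips far end down, with its near end raised. It met a hard stop at 82.7 mm, matching the expected fully-on height of 83 mm. The narrow one is next.

```bash
python3 - <<'E'
from h import *
l=[-.03+.022,Y["narrow"],0]
r.move_l(tcp(l,.097),vel=.08); state()
print(r.move_l(tcp(l,.080),vel=.02,guard=20)); state(); r.hold(.2); state()
print(r.move_l(tcp(l,.080),vel=.02,guard=20)); state(); r.hold(.2); state()
r.move_l(tcp(l,.14),vel=.15)
l2=[-.03,Y["round"],0]
r.move_l(tcp(l2,.14),vel=.15); state()
im=vision.snapshot("scene")[170:340,170:400,::-1]
cv2.imwrite("pics/c.png",cv2.resize(im,None,fx=3,fy=3,interpolation=cv2.INTER_CUBIC))
for n in ("wide","narrow"):print(models.mark_of(n+"_rocker_bar","scene")[:1])
E
```

```text
t 10.03 tip [ 0.4778 -0.0225  0.0972] F [-0.2 -0.1 -0.5]
True
t 10.82 tip [ 0.4797 -0.0226  0.0832] F [-0.7 -0.3  7.6]
t 11.02 tip [ 0.4797 -0.0226  0.0832] F [-1.   0.3  7. ]
False
t 11.32 tip [ 0.4796 -0.0227  0.0827] F [-1.6  2.2 19.2]
t 11.53 tip [ 0.4796 -0.0227  0.0827] F [-2.2  1.4 18.3]
t 12.68 tip [ 0.4591 -0.0885  0.1393] F [-0.   0.1  0.2]
[{'at': [0.4707, 0.0421, 0.0806], 'score': 0.82}]
[{'at': [0.4788, -0.024, 0.0854], 'score': 0.64}]
```

View pics/c.png

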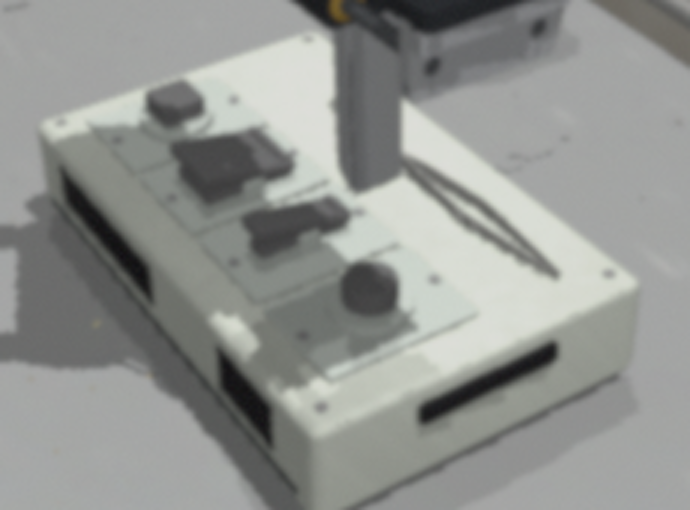

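Both rockers (crop 230,165 and 295,222) are now tipped far end down, and the narrow one met the same hard stop. Now I press and hold the round key.

```bash
python3 - <<'E'
from h import *
l=[-.03,Y["round"],0]
r.move_l(tcp(l,.093),vel=.08); state()
print(r.move_l(tcp(l,.076),vel=.02,guard=20)); state(); r.hold(.3); state()
print(r.move_l(tcp(l,.076),vel=.02,guard=20)); state(); r.hold(.5); state()
im=vision.snapshot("scene")[170:340,170:400,::-1]
cv2.imwrite("pics/d.png",cv2.resize(im,None,fx=3,fy=3,interpolation=cv2.INTER_CUBIC))
E
```

```text
t 13.57 tip [ 0.4598 -0.0889  0.0932] F [ 0.1  0.4 -1.1]
True
t 14.29 tip [ 0.4598 -0.089   0.0792] F [-0.6  1.3  6. ]
t 14.59 tip [ 0.4599 -0.089   0.0793] F [-0.7  0.3  5.7]
True
t 14.8 tip [ 0.4598 -0.089   0.0792] F [-0.6  1.2  8.3]
t 15.3 tip [ 0.4599 -0.089   0.0792] F [-1.6  0.1  7.9]
```

View pics/d.png

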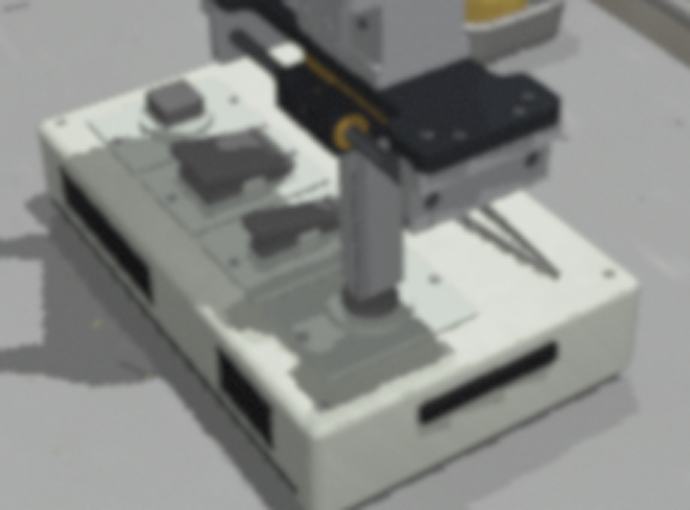

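The fingers are on the round key (crop 370,300), which is pressed to 79.2 mm of an expected 79 mm at about 8 N, so it is fully down. The square key (175,103) is up and the rockers are unchanged.

```bash
python3 - <<'E'
from h import *
print(r.sign_off()); state()
E
```

```text
the job is handed in; nothing more can be done
None
the job is handed in; nothing more can be done
```

I switched on the wide rocker, then the narrow one, then pressed the round key fully down and handed the job in at about 15 s still holding it with about 8 N; the square key, vial, tape roll and forceps were not touched, and no verdict was returned.

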